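Close the pump seal housing over its dowels and hold the cover down

TASK

Draw the knobbed centring pin up out of the seal housing and hang it by its collar in the notched bracket beside the housing. Then take the cover by its bow handle, set it on the housing ear over ear, work it about until it drops over the hidden dowels, and press it down against the spring-loaded seal until it sits flush on the housing face. Finish while still holding it down flush, so that a colleague could start the screws, and leave the impellers, the ratchet and the grease tub where they lie.

Things in the scene. Friction and masses are not known exactly. Their poses are not given: they have to be found in the camera images.
- housing: Grey cast seal housing, block 120 x 84 mm, on a dark steel plate 12 mm thick fixed to the bench (176 mm along x, y -58 to +142). Origin: under the block's centre at bench level; z up, x along its length. Flat face 52 mm up, with a round 52 mm opening for the seal in its middle. A round ear (radius 16, axis at x = +62) on its +x end; a notched bracket stands on its +y side.
- seat (a point): Centre of the housing's flat face, axes as the housing's. The cover is flush when its underside centre lies here.
- dowel_a (a point): Tip of the dowel at the end without the ear (x = -46 mm from the face's centre, on the long centre line). A like dowel is at x = +36 mm. Both are 10 mm thick and stand 12 mm out of the face, with bullet-shaped noses. The cover hides them when it is over them.
- notch (a point): Where the pin hangs: notch of the bracket at its top face, 60 mm above the bench, 105 mm to +y of the housing's centre, axes as the housing's. Notch 19 mm wide along y, closed 9.5 mm behind this point (to the housing), open the other way; top 6 mm thick, 48 mm free from its top down to the plate; 3 mm lips on the prongs 24 to 29 mm in front of this point.
- seal (a joint): Spring-loaded seal ring in the housing (46 mm wide, black ring on top, bore 18 mm). 0 = up, its top 7 mm above the face; grows as it is pressed, 0.007 m when level with the face. Its spring gives 1.8 N per mm pressed: 12.6 N at 0.007. The cover's weight alone presses it only 2 to 3 mm, so the cover stands off the face when nobody presses.
- pin_grip (a point): Middle of the knurled round knob of the steel centring pin (0.14 kg); knob 21 mm wide, 34 mm high; z up along the pin. Pin's top 18 mm above this point; a collar 28 mm wide, 5 mm thick has its underside 30 mm below; the 14 mm shank ends 72 mm below. At first the shank is in the seal and in the 17 mm bore under it, its collar on the seal.
- pin_collar (a point): The same pin: centre of the underside of its collar, where the shank begins.
- cover_grip (a point): Middle of the bow handle's bar on the aluminium cover (about 0.42 kg): flat dark bar 84 mm long along the cover's x, 12 mm wide, 16 mm high, 53 mm (its centre) above the cover's underside; 26 mm free under it; legs 70 mm apart. Axes: x along the cover towards its ear, z up.
- cover_under (a point): Centre of the cover's underside, axes as its handle's. Plate 120 x 84 mm, 19 mm thick, with a round ear on its +x end like the housing's (radius 16, at x = +62 mm, small brass plug on it). Blind holes below, 14 mm deep: 12 mm round at x = -46, slot 14 x 12 mm at x = +36; fits only ear over ear. At first it lies flat on the bench.
- hole_a (a point): Mouth of the cover's round dowel hole, in the underside, at the end without the ear.
- cover: The cover as a body; its origin is the centre of its underside.
- pin: The centring pin as a body; its origin is the tip of its shank.
- impeller: Loose bystander: pump impeller, 103 x 96 x 22 mm, flat on the bench near the cover. Origin under its centre.
- ratchet: Loose bystander: ratchet handle, 257 mm long, left of the housing.
- tub: Loose bystander: grease tub with red lid, 70 mm wide, 64 mm high, left of the housing.
There are look-alikes about, which are no part of the job. What is shaped like the pin but pink is not meant.

How it is judged (in metres and radians):
On the way, in this order (a step that is already met when the one before it is completed fails the run):
1. the centring pin hangs upright by its collar in the notch of the bracket, let go (horizontal distance between pin_collar and notch below 0.012 m and z of pin_collar in the frame of notch between -0.003 and 0.003 m and angle between pin_collar's own z axis and vertical below 0.15 rad and contact force between the fingers and pin below 0.2 N), for 0.2 s.
2. the cover has dropped over both dowels, the right way round (horizontal distance between hole_a and dowel_a below 0.003 m and horizontal distance between cover_under and seat below 0.003 m and z of cover_under in the frame of seat below 0.0085 m and angle between cover_under's own z axis and vertical below 0.08 rad), for 0.1 s.
At the end, for the whole second after the job is handed in: Still held down by the robot: cover on both dowels ear over ear (within 3 mm), underside within 1.5 mm of the face, level to 0.03 rad, seal pushed 5.5 mm or more, fingers on it with over 3 N, at rest; pin upright in the notch, untouched, within 12 mm, collar within 3 mm of the bracket top (all of step 1 and horizontal distance between hole_a and dowel_a below 0.003 m and horizontal distance between cover_under and seat below 0.003 m and z of cover_under in the frame of seat below 0.0015 m and angle between cover_under's own z axis and vertical below 0.03 rad and value of joint seal above 0.0055 m and contact force between the fingers and cover above 3 N and linear speed of cover below 0.02 m/s); the arm keeps its last pose, push and grip.
It fails at once if a loose bystander (impeller, ratchet or tub) is moved by more than 30 mm (distance of any of impeller, ratchet, tub from where it was at the start of the episode above 0.03 m).
It also fails if it takes over 53 s, if anything falls off the work surface, if the arm or the gripper's body presses on something with over 40 N, if the wrist force passes 120 N, or if a joint passes its speed limit or range.

ROBOT

A 7-joint arm with a two-finger parallel gripper is mounted at the origin on a cart in front of the work surface, level with it; the furniture and walls round the work are solid. World frame = base frame: x ahead of the robot, y to its left, z up, the work surface at z = 0. Lengths are in mm, angles in rad, forces in N, time in s.
With the tool pointing down it reaches from about 350 to 900 mm from the base axis. Payload 7.2 kg.
Tool frame: the origin (TCP) lies on the centre line of the jaws, within the pads' length; the fingertips stand 8 mm ahead of it and the grasp point (between the pads) lies 11 mm behind it; z points along the fingers, y is the line along which they close (so a half turn about z gives the same grasp; the last joint's range is limited). The gripper opens to 88 mm and grips with 3 to 60 N. Pads are 20 mm wide; open, the fingers measure 115 mm over their backs; the gripper's body (75 mm by 178 mm) begins 61 mm behind the grasp point.
Start: joints at [-1.381, 0.411, -0.013, 1.596, 0.006, 1.134, -0.082], TCP at [159.356, 604.346, 230.653] pointing down, gripper open.
Joint ranges: [-2.95, 2.95], [-0.29, 1.99], [-1.47, 1.44], [0.14, 2.54], [-1.03, 4.17], [0.13, 1.85], [-2.86, 2.86]. Speed limits (rad/s): [2.39, 2.39, 3.01, 3.01, 3.14, 3.14, 3.14].

INTERFACE

Orientations are given as [roll, pitch, yaw] about the fixed x, y, z axes, in that order (R = Rz(yaw) Ry(pitch) Rx(roll)).
In Python, from station import r gives the robot as it stands.
- The arm moves only by the shell command python3 -m jog 'ROWS' [FORCE]. ROWS is JSON, a list that holds one entry, the list of rows, each a list of 7 numbers: the turn, a rotation vector about the world's x, y, z in units of 5 degrees (1.0 is 5 degrees), then the shift along the world's x, y, z in units of 30 mm (1.0 is 30 mm), then the opening, from 0 (shut) to 1 (fully open). A call has exactly 5 rows; each row is the pose to reach, as a shift and turn from the pose commanded when the call began; what a row does not reach only later rows make up. A row lasts 1/10 s, in which the tool goes at most 50 mm and 8.59 degrees, less where a joint would pass 70% of its speed; a pose out of reach is approached as far as the arm can. A call with a gripper value outside its range is refused whole. The fingers move at their own pace and stop on an object; FORCE is the grip in N (left out, the last holds). Time passes only in rows, so rows that repeat a pose let the fingers close, or fill a call up. It gives the time, the measured TCP pose, the force, the opening and the grip force at its end, in the units of the state.
- r.observe(): the state, without advancing time (a new reading comes with each control period).
- r.capture(name): name is "scene" or "top" or "wrist"; returns the picture (420x560x3 uint8, red, green, blue); there is no depth.
- r.get_calibration(name): a dict with "intrinsics" (3x3 intrinsics, pixels), "cam_to_world" (4x4, takes a point from camera to world coordinates); the wrist camera has in their place "mount" (4x4, takes a point from camera to tool coordinates, whose origin is the TCP and whose axes are the flange's). Camera axes: x right, y up, looking along -z (the intrinsics and any distortion apply to the point x, -y, -z); pixel columns grow to the right and rows downward; lengths in mm; the calibration is good to about 2 mm. The wrist camera is an equidistant fisheye: a pixel r from the principal point sees the ray r / f radians off the axis. A picture is of the moment at which its call begins: read the wrist's pose just before it. get_calibration takes no time and is no camera call.
- r.sign_off(): hands the job in; it is judged then, once.
The state is a dict: "t": time; "joint_positions": joint angles; "dq": joint speeds; "joint_efforts": joint torques, N m; "eef_pos": TCP position; "tool_rot": TCP orientation; "ft_force": force on the tool from outside, world axes, zero at the start; "moment": the same for the moment, N m; "gripper_width": finger opening in mm; "finger_force": force on a finger pad.
Only numpy, scipy, OpenCV 4.12 (cv2) and the standard library are available. Lean on these libraries where they do the work, as an engineer would, in place of code of your own. Each camera call takes 0.05 s, during which the arm holds its last target. There are 200 camera calls.

## Working session

There is one attempt and no reset: what is moved stays moved. The work goes in short steps, Python scripts to look and compute and a shell command to move; the robot and the scene stay as the last step left them, time stands still between calls to the robot, and variables do not carry over. Pictures are saved under pics/ and viewed, at most 10 in all, crops included, and the job is handed in when it is done.

```bash
mkdir -p pics; ls; python3 - <<'E'
from station import r
import cv2,numpy as np
o=r.observe();print(o['t'],o['eef_pos'],o['tool_rot'],o['gripper_width'])
ims=[]
for n in ['scene','top']:
    c=r.get_calibration(n);print(n,np.round(c['intrinsics'],1).tolist(),np.round(c['cam_to_world'],3).tolist(),[k for k in c])
    im=r.capture(n);cv2.imwrite(f'pics/{n}0.png',cv2.cvtColor(im,cv2.COLOR_RGB2BGR))
c=r.get_calibration('wrist');print({k:np.round(v,3).tolist() if not isinstance(v,str) else v for k,v in c.items()})
E
```

```text
pics
0.0 [159.25307413 603.83016573 229.80434813] [-3.13992466e+00  1.50523895e-04  2.88385564e+00] 87.8966712423782
scene [[392.0, 0.0, 281.5], [0.0, 392.0, 200.4], [0.0, 0.0, 1.0]] [[0.849, 0.382, -0.365, 156.616], [-0.528, 0.615, -0.586, -522.01], [0.001, 0.69, 0.724, 816.512], [0.0, 0.0, 0.0, 1.0]] ['intrinsics', 'cam_to_world']
top [[427.7, 0.0, 277.0], [0.0, 427.7, 214.8], [0.0, 0.0, 1.0]] [[0.025, 0.988, -0.152, 354.692], [-1.0, 0.023, -0.014, 37.598], [-0.01, 0.152, 0.988, 1052.293], [0.0, 0.0, 0.0, 1.0]] ['intrinsics', 'cam_to_world']
{'intrinsics': [[325.192, 0.0, 280.574], [0.0, 325.192, 209.054], [0.0, 0.0, 1.0]], 'mount': [[0.0, 0.954, 0.299, 82.178], [1.0, -0.0, -0.0, -0.627], [-0.0, 0.299, -0.954, -154.12], [0.0, 0.0, 0.0, 1.0]]}
```

View pics/scene0.png

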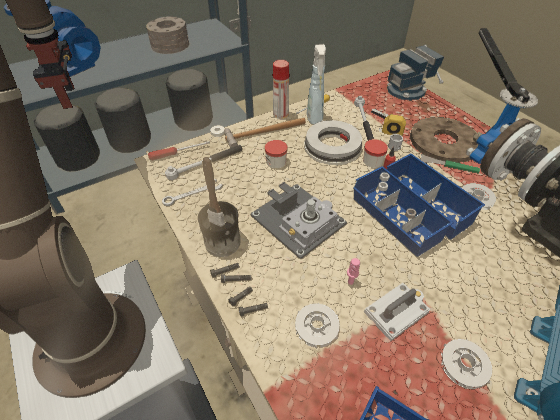

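View pics/top0.png

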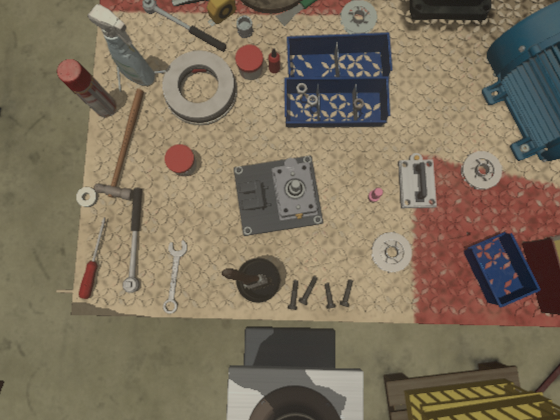

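The scene picture shows the housing plate at (298,218) with the pin at (311,208), the cover at (400,308), the pink decoy at (353,270) and impellers at (317,325) and (467,362). In the top picture the pin is at (295,187), the bracket at (252,195) and the cover at (418,183). Next I'll zoom in on the ears.

```bash
python3 - <<'E'
import cv2,numpy as np
a=cv2.imread('pics/top0.png')
h=cv2.resize(a[145:245,225:330],None,fx=3.8,fy=5.0*0.76,interpolation=cv2.INTER_CUBIC)
c=cv2.resize(a[145:245,375:475],None,fx=3.8,fy=3.8,interpolation=cv2.INTER_CUBIC)
cv2.imwrite('pics/zoom.png',np.hstack([h,c]))
E
```

```text
(no output)
```

View pics/zoom.png

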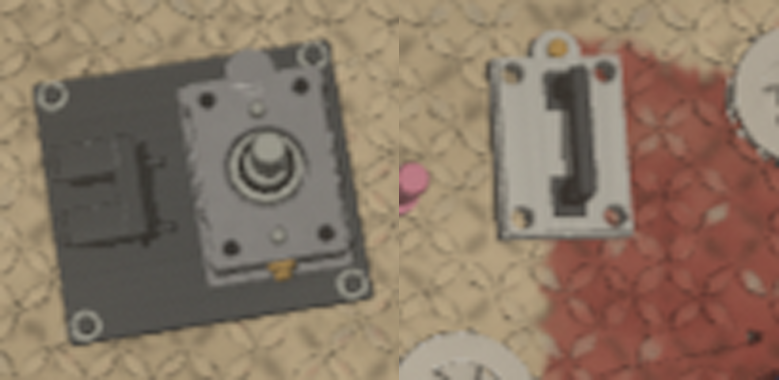

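The left half shows the housing with its ear up (+x), dowels at zoom (257,107) and (278,236), the pin top at (265,147) and the bracket on the left. The right half shows the cover, ear up with its plug at (557,47) and plate corners at (492,62), (618,55), (500,238) and (634,232). Now I'll convert these to world points.

```bash
cat > h.py <<'E'
import numpy as np,cv2
from station import r
def ray(name,px):
    c=r.get_calibration(name);K=c['intrinsics'];T=np.array(c['cam_to_world'])
    d=T[:3,:3]@np.array([(px[0]-K[0][2])/K[0][0],-(px[1]-K[1][2])/K[1][1],-1]);return T[:3,3],d
def on(name,px,z):
    o,d=ray(name,px);return o+d*(z-o[2])/d[2]
E
python3 - <<'E'
from h import *
zh=lambda u,v:(225+u/3.8-.4,145+v/3.8-.4); zc=lambda u,v:(375+(u-399)/3.8-.4,145+v/3.8-.4)
d2=on('top',zh(257,107),64);da=on('top',zh(278,236),64)
e=d2-da;yaw=np.arctan2(e[1],e[0]);print('dowels',da,d2,np.linalg.norm(e),np.degrees(yaw))
u=e/np.linalg.norm(e);seat=da+46*u;print('seat',seat,'notch',seat+105*np.array([-u[1],u[0],0]))
print('pin top',on('top',zh(265,147),107), 'ear',on('top',zh(250,75),45))
P=[on('top',zc(*p),19) for p in [(492,62),(618,55),(634,232),(500,238)]]
for i in range(4):print(np.linalg.norm(P[i]-P[(i+1)%4]))
m=np.mean(P,0);pl=on('top',zc(557,47),20);print('cover',m,'plug',pl,pl-m,np.degrees(np.arctan2(*(pl-m)[[1,0]])))
x=(P[0]+P[1]-P[2]-P[3]);print(np.degrees(np.arctan2(x[1],x[0])))
print('bar ends z61',on('top',zc(575,68),61),on('top',zc(581,195),61))
print('imp',on('top',(391,252),20),on('top',(482,170),20),'pink',on('top',(376,195),30),'tub',on('top',(180,158),64))
E
```

```text
dowels [526.78776991   3.31858619  64.        ] [608.21685537  17.83386286  64.        ] 82.7126907798122 10.10719302327424
seat [572.0739031   11.39114096  64.        ] notch [553.64741938 114.76166238  64.        ]
pin top [572.84716615  13.4667029  107.        ] ear [633.97669959  22.32403471  45.        ]
82.47427239720982
117.5566756710201
86.1464440745852
116.77523384030889
cover [ 600.56058372 -291.37400749   19.        ] plug [ 666.58939806 -290.14518606   20.        ] [66.02881434  1.22882143  1.        ] 1.0661732412521272
2.3570786200150997
bar ends z61 [ 640.83560224 -288.0328647    61.        ] [ 559.77079691 -289.59880091   61.        ]
imp [ 429.1303404  -224.03413713   20.        ] [ 636.81342462 -451.2858171    20.        ] pink [ 565.90907456 -187.34044268   30.        ] tub [638.57143301 286.88178531  64.        ]
```

Sizes check: dowel spacing 82.7 mm against 82, plate 117 x 84 mm. Heading to a point above the pin.

```bash
python3 -m jog '[[[0,0,1,0.92,-1.3,0,1],[0,0,2,1.84,-2.6,0,1],[0,0,3,2.76,-3.9,0,1],[0,0,4,3.68,-5.2,0,1],[0,0,4.95,4.6,-6.5,0,1]]]'; python3 -m jog '[[[0,0,0,0.92,-1.3,0,1],[0,0,0,1.84,-2.6,0,1],[0,0,0,2.76,-3.9,0,1],[0,0,0,3.68,-5.2,0,1],[0,0,0,4.6,-6.5,0,1]]]'; python3 -m jog '[[[0,0,0,0.92,-1.3,0,1],[0,0,0,1.84,-2.6,0,1],[0,0,0,2.76,-3.9,-0.3,1],[0,0,0,3.68,-5.2,-0.7,1],[0,0,0,4.57,-6.7,-1,1]]]'
```

```text
t: 0.6
eef_pos: [298.1, 407.4, 230.4]
tool_rot: [-3.141, -0.0, -2.964]
ft_force: [1.3, 0.8, -0.3]
gripper_width: 88.2
finger_force: 0.0
t: 1.1
eef_pos: [436.0, 212.5, 230.7]
tool_rot: [3.141, 0.0, -2.967]
ft_force: [0.7, 0.1, 0.2]
gripper_width: 87.8
finger_force: 0.0
t: 1.6
eef_pos: [571.6, 14.8, 200.3]
tool_rot: [3.141, -0.001, -2.966]
ft_force: [-0.1, 0.5, -0.7]
gripper_width: 87.9
finger_force: 0.0
```

```bash
cat >> h.py <<'E'
from scipy.spatial.transform import Rotation as R
def tool():
    o=r.observe();T=np.eye(4);T[:3,:3]=R.from_euler('xyz',o['tool_rot']).as_matrix();T[:3,3]=o['eef_pos'];return T
def won(T,px,z):
    c=r.get_calibration('wrist');K=c['intrinsics'];C=T@np.array(c['mount'])
    x=(px[0]-K[0][2])/K[0][0];y=(px[1]-K[1][2])/K[1][1];t=np.hypot(x,y);s=np.sin(t)/max(t,1e-9)
    d=C[:3,:3]@np.array([x*s,-y*s,-np.cos(t)]);return C[:3,3]+d*(z-C[2,3])/d[2]
def snap(n,name):
    T=tool();im=r.capture(name);cv2.imwrite(f'pics/{n}.png',cv2.cvtColor(im,cv2.COLOR_RGB2BGR));np.save(f'pics/{n}.npy',T);print(np.round(T[:3,3],1));return T
E
python3 -c "
from h import *
snap('w1','wrist')"
```

```text
[571.6  14.8 200.3]
```

View pics/w1.png

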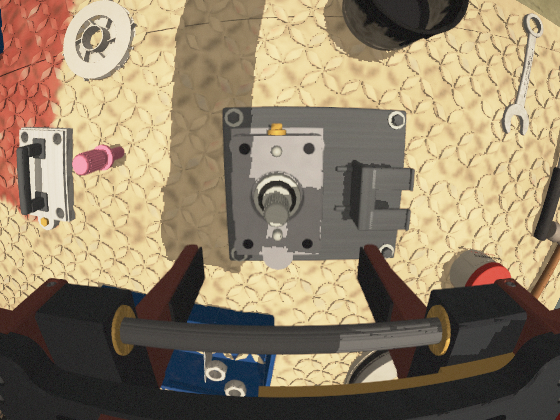

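Wrist view: dowels at (276,150) and (278,236), pin top at about (278,213). The bracket's notch lies between the prongs, rows 184–209, with the prong tips at column 412.

```bash
python3 - <<'E'
from h import *
T=np.load('pics/w1.npy')
da=won(T,(276.5,150.5),64);d2=won(T,(278,236),64);e=d2-da;print(da,d2,np.linalg.norm(e),np.degrees(np.arctan2(e[1],e[0])))
u=e/np.linalg.norm(e);s=da+46*u;print('seat',s,'notch',s+105*np.array([-u[1],u[0],0]))
print('pintop',won(T,(278,213),107))
for p in [(388,184),(388,209),(375,196.5)]:print(won(T,p,60))
print('cover plug',won(T,(43,222),20))
a=cv2.imread('pics/w1.png');
z1=cv2.resize(a[130:260,230:430],None,fx=4,fy=4,interpolation=cv2.INTER_CUBIC);cv2.imwrite('pics/z1.png',z1)
E
```

```text
[526.58070293   2.41495016  64.        ] [607.23207255  17.89263286  64.        ] 82.12309105191751 10.863468622513523
seat [571.75634056  11.08453864  64.        ] notch [551.96706251 114.20284193  64.        ]
pintop [570.39970602  11.78742237 107.        ]
[538.32532926 113.24441255  60.        ]
[562.74528506 119.97471105  60.        ]
[552.86442442 103.30943712  60.        ]
cover plug [ 667.17385809 -292.98450945   20.        ]
```

View pics/z1.png

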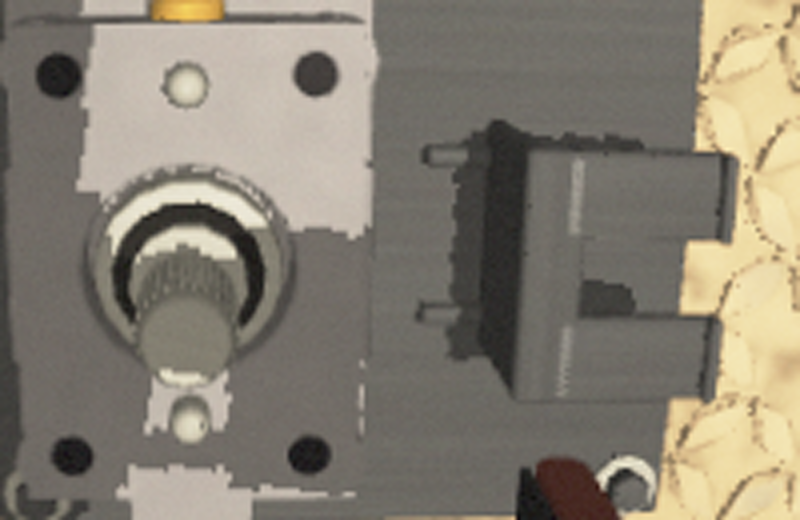

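Zoomed view: dowels at (276.5,151.2) and (276.7,234.2), knob top centre at (276.5,214.2). The notch gap spans rows 190–208.5, closed at column 374.7.

```bash
python3 - <<'E'
from h import *
T=np.load('pics/w1.npy')
da=won(T,(276.4,151.2),64);d2=won(T,(276.7,234.2),64);e=d2-da;print(da,d2,np.linalg.norm(e),np.degrees(np.arctan2(e[1],e[0])))
u=e/np.linalg.norm(e);v=np.array([-u[1],u[0],0]);s=da+46*u;print('seat',s,'notch',s+105*v)
print('pintop',won(T,(276.5,214.2),107),T[:3,3])
a=won(T,(390,189.7),60);b=won(T,(390,208.5),60);c=won(T,(374.7,199),60);print(a,b,np.dot(b-a,u),c+9.5*v, 'mid along u rel seat',np.dot((a+b)/2-s,u))
E
```

```text
[527.22173437   2.43610612  64.        ] [605.60927779  16.34134416  64.        ] 79.61132211232801 10.059110020911893
seat [572.51462616  10.47065363  64.        ] notch [554.17489815 113.85660227  64.        ]
pintop [571.60606939  10.77775562 107.        ] [571.55618367  14.76344415 200.30962303]
[543.41878086 116.76488489  60.        ] [561.87534479 121.92423123  60.        ] 19.074003614798325 [553.69054711 113.00199034  60.        ] mid along u rel seat -0.5458008429586255
```

```bash
python3 -m jog '[[[0,0,0,0,-0.06,-1.2,1],[0,0,0,0,-0.12,-2.4,1],[0,0,0,0.01,-0.12,-3.5,0.8],[0,0,0,0.01,-0.12,-4.0,0.5],[0,0,0,0.01,-0.12,-4.07,0.4]]]' 30; python3 -m jog '[[[0,0,0,0,0,0,0.15],[0,0,0,0,0,0,0.1],[0,0,0,0,0,0,0.1],[0,0,0,0,0,0,0.1],[0,0,0,0,0,0,0.1]]]' 30
```

```text
t: 2.15
eef_pos: [569.3, 12.4, 76.7]
tool_rot: [3.141, -0.005, -2.967]
ft_force: [0.6, -0.8, 0.1]
gripper_width: 67.1
finger_force: 0.0
t: 2.65
eef_pos: [571.5, 12.5, 79.7]
tool_rot: [3.142, 0.001, -2.967]
ft_force: [0.7, 0.2, 1.2]
gripper_width: 27.4
finger_force: 0.0
```

```bash
python3 -m jog '[[[0,0,0,0,0,0,0.05],[0,0,0,0,0,0,0.05],[0,0,0,0,0,0,0.05],[0,0,0,0,0,0,0.05],[0,0,0,0,0,0,0.05]]]' 30;  python3 -m jog '[[[0,0,0,0,0,0.3,0.05],[0,0,0,0,0,0.8,0.05],[0,0,0,0,0,1.4,0.05],[0,0,0,0,0,1.9,0.05],[0,0,0,0,0,2.2,0.05]]]'
```

```text
t: 3.15
eef_pos: [571.4, 12.3, 79.2]
tool_rot: [-3.142, 0.0, -2.967]
ft_force: [-0.2, -0.7, 0.5]
gripper_width: 20.5
finger_force: 30.0
t: 3.65
eef_pos: [571.3, 12.4, 146.4]
tool_rot: [3.141, 0.001, -2.967]
ft_force: [1.0, 0.8, -1.7]
gripper_width: 20.5
finger_force: 30.0
```

```bash
python3 -m jog '[[[0,0,0,-0.15,0.9,0,0.05],[0,0,0,-0.3,1.8,0,0.05],[0,0,0,-0.5,2.8,0,0.05],[0,0,0,-0.59,3.43,0,0.05],[0,0,0,-0.59,3.43,0,0.05]]]'; python3 -c "
from h import *
snap('w2','wrist')
a=cv2.imread('pics/w2.png');cv2.imwrite('pics/z2.png',cv2.resize(a[120:270,200:400],None,fx=4,fy=4,interpolation=cv2.INTER_CUBIC))"
```

```text
t: 4.15
eef_pos: [552.4, 118.9, 144.8]
tool_rot: [3.14, -0.001, -2.962]
ft_force: [0.2, -0.1, -1.1]
gripper_width: 20.2
finger_force: 30.0
[552.4 118.9 144.8]
```

View pics/z2.png

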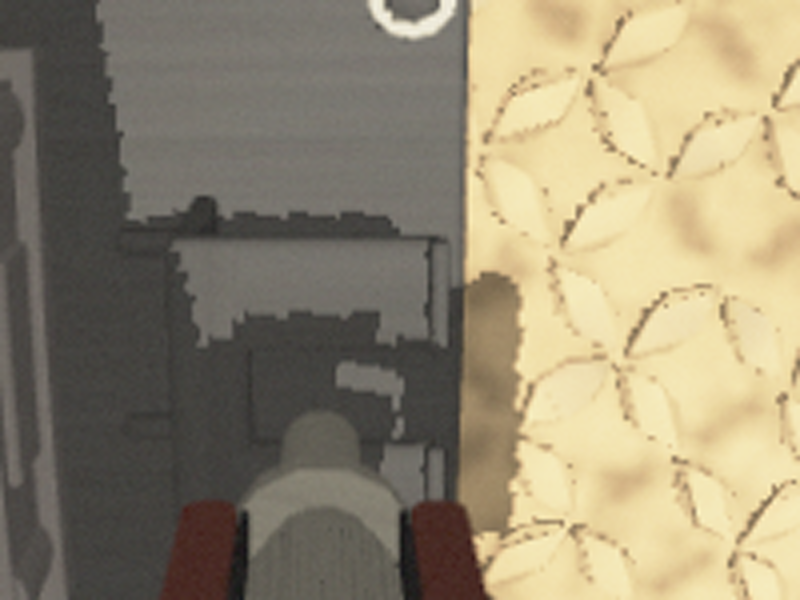

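The shank is at zoom column 320 above the notch, which spans zoom rows 346–440 and is closed at column 250.

```bash
python3 - <<'E'
from h import *
T=np.load('pics/w2.npy');q=lambda a,b:(200+a/4-.4,120+b/4-.4)
u=np.array([np.cos(.176),np.sin(.176),0]);v=np.array([-u[1],u[0],0])
a=won(T,q(300,346),60);b=won(T,q(300,441),60);c=won(T,q(250,393),60);k=c+9.5*v
print(np.dot(b-a,u),k,'shank axis col at tip',won(T,q(320,410),80))
n=k+u*np.dot((a+b)/2-k,u);o=r.observe()['eef_pos'];print('notch',n,'tcp',o,'rel u,v',np.dot(n-o,u),np.dot(n-o,v))
E
```

```text
19.519596949801546 [552.92214602 113.49051624  60.        ] shank axis col at tip [548.57696048 116.91062787  80.        ]
notch [553.10897017 113.52374106  60.        ] tcp [552.91634957 116.51392175 144.8718938 ] rel u,v -0.33391405217493764 -2.977714667333589
```

```bash
python3 -m jog '[[[0,0,0,0,0,-0.3,0.05],[0,0,0,0,0,-0.7,0.05],[0,0,0,0,0,-1.0,0.05],[0,0,0,0,0,-1.3,0.05],[0,0,0,0,0,-1.5,0.05]]]'; python3 -m jog '[[[0,0,0,0,0,-0.15,0.05],[0,0,0,0,0,-0.3,0.05],[0,0,0,0,0,-0.45,0.05],[0,0,0,0,0,-0.58,0.05],[0,0,0,0,0,-0.6,0.05]]]'
```

```text
t: 4.7
eef_pos: [553.1, 114.6, 98.7]
tool_rot: [-3.141, -0.001, -2.968]
ft_force: [-0.4, 0.5, -1.2]
gripper_width: 20.2
finger_force: 30.0
t: 5.2
eef_pos: [553.6, 115.3, 82.1]
tool_rot: [3.141, 0.0, -2.967]
ft_force: [-0.9, -0.5, 2.1]
gripper_width: 20.3
finger_force: 30.0
```

```bash
python3 -m jog '[[[0,0,0,0,0,-0.04,0.05],[0,0,0,0,0,-0.04,0.05],[0,0,0,0,0,-0.04,0.05],[0,0,0,0,0,-0.04,0.05],[0,0,0,0,0,-0.04,0.05]]]'
```

```text
t: 5.7
eef_pos: [553.7, 115.3, 82.0]
tool_rot: [3.141, 0.001, -2.967]
ft_force: [-3.7, -1.2, 8.6]
gripper_width: 20.6
finger_force: 30.0
```

```bash
python3 -m jog '[[[0,0,0,0,0,0.04,0.3],[0,0,0,0,0,0.04,0.35],[0,0,0,0,0,0.04,0.6],[0,0,0,0,0,0.04,0.6],[0,0,0,0,0,0.04,0.6]]]';  python3 -m jog '[[[0,0,0,0,0,0.3,0.6],[0,0,0,0,0,1,0.6],[0,0,0,0,0,2,0.8],[0,0,0,0,0,3,1],[0,0,0,0,0,3.5,1]]]'; python3 -c "
from h import *
snap('w3','wrist');snap('s3','scene')
a=cv2.imread('pics/w3.png');b=cv2.imread('pics/s3.png')
f=lambda i,x,y:cv2.resize(i[y:y+130,x:x+130],None,fx=3,fy=3,interpolation=cv2.INTER_CUBIC)
cv2.imwrite('pics/z3.png',np.hstack([f(a,215,140),f(b,235,140)]))"
```

```text
t: 6.2
eef_pos: [553.5, 115.2, 81.9]
tool_rot: [-3.142, -0.0, -2.967]
ft_force: [0.2, -0.3, 0.1]
gripper_width: 50.4
finger_force: 0.0
t: 6.7
eef_pos: [554.6, 115.3, 190.4]
tool_rot: [3.141, 0.004, -2.968]
ft_force: [-0.2, -0.7, -0.1]
gripper_width: 73.1
finger_force: 0.0
[554.6 115.3 190.4]
[555.4 115.5 191.9]
```

View pics/z3.png

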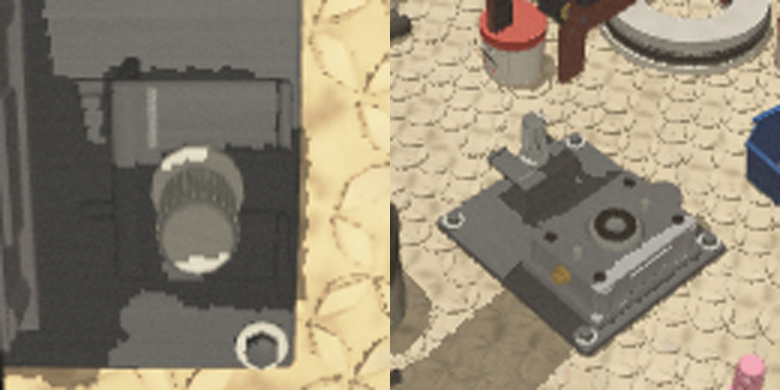

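The pin hangs upright in the notch, knob top at left (197,237), and the housing with both dowels is clear. Next, the cover.

```bash
python3 -m jog '[[[0,0,-0.4,0.2,-1.4,0,1],[0,0,-0.8,0.4,-2.8,0,1],[0,0,-1.2,0.6,-4.2,0,1],[0,0,-1.6,0.8,-5.6,0,1],[0,0,-1.6,1,-7,0,1]]]'; python3 -m jog '[[[0,0,0,0.1,-1.4,0,1],[0,0,0,0.3,-2.8,0,1],[0,0,0,0.5,-4.2,-0.3,1],[0,0,0,0.5,-5.6,-0.8,1],[0,0,0,0.5,-6.5,-0.9,1]]]';  python3 -c "
from h import *
snap('w4','wrist')"
```

```text
t: 7.3
eef_pos: [583.0, -96.2, 186.1]
tool_rot: [3.141, -0.001, -3.108]
ft_force: [0.0, -0.3, 0.6]
gripper_width: 87.6
finger_force: 0.0
t: 7.8
eef_pos: [596.4, -292.9, 157.2]
tool_rot: [-3.142, -0.004, -3.11]
ft_force: [0.4, -0.1, 0.3]
gripper_width: 87.7
finger_force: 0.0
[ 596.4 -292.9  157.2]
```

View pics/w4.png

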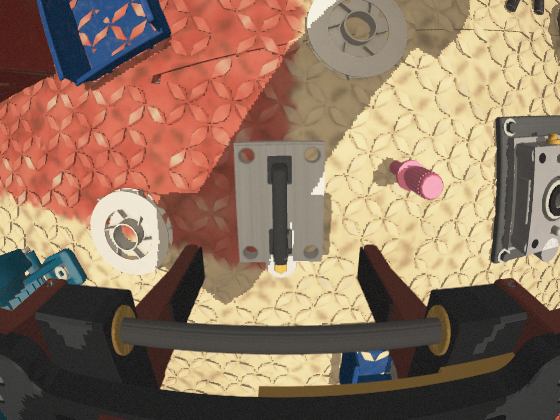

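Plate corners are at about (237,142), (325,142), (324,263) and (236,263), screw holes at (250,154), (313,154), (312,252) and (250,252), and the bar runs along column ~280 from row 165 to 236.

```bash
python3 - <<'E'
from h import *
T=np.load('pics/w4.npy')
P=np.array([won(T,p,19) for p in [(250,154),(312.5,154),(312.3,252),(250,252)]])
print(P,np.linalg.norm(P-np.roll(P,-1,0),axis=1),P.mean(0),'yaw',np.degrees(np.arctan2(*((P[2]+P[3]-P[0]-P[1])[[1,0]]))))
C=np.array([won(T,p,19) for p in [(237,142),(325,142),(324,263),(236,263)]]);print(C.mean(0))
print(won(T,(280.5,170),61),won(T,(280.5,236),61),r.observe()['eef_pos'])
im=cv2.imread('pics/w4.png');hsv=cv2.cvtColor(im,cv2.COLOR_BGR2HSV)
m=cv2.inRange(hsv,(0,0,0),(180,255,62))[155:245,262:300]
for y in range(10,80,10):
    x=np.where(m[y])[0];print(155+y,262+x.min() if len(x) else None,262+x.max() if len(x) else None)
E
```

```text
[[ 553.80188718 -322.71208338   19.        ]
 [ 551.97412238 -266.12331176   19.        ]
 [ 648.60372975 -260.50475609   19.        ]
 [ 650.57527959 -322.21752849   19.        ]] [56.61828148 96.79281579 61.74425712 96.7746561 ] [ 601.23875472 -292.88941993   19.        ] yaw 1.810410704136634
[ 601.89640474 -293.56339775   19.        ]
[ 560.18475999 -294.85020692   61.        ] [ 615.50011855 -293.0815829    61.        ] [ 595.23284264 -297.64006657  157.44181751]
165 272 286
175 271 287
185 273 286
195 273 286
205 274 286
215 286 286
225 273 286
```

```bash
python3 -m jog '[[[0,0,0,0.2,0.15,-1.2,1],[0,0,0,0.2,0.15,-2.4,0.8],[0,0,0,0.2,0.15,-3.4,0.6],[0,0,0,0.2,0.15,-3.8,0.5],[0,0,0,0.2,0.15,-3.83,0.4]]]' 60; python3 -m jog '[[[0,0,0,0,0,0,0.15],[0,0,0,0,0,0,0],[0,0,0,0,0,0,0],[0,0,0,0,0,0,0],[0,0,0,0,0,0,0]]]' 60; python3 -m jog '[[[0,0,0,0,0,0,0],[0,0,0,0,0,0,0],[0,0,0,0,0,0,0],[0,0,0,0,0,0,0],[0,0,0,0,0,0,0]]]' 60
```

```text
t: 8.35
eef_pos: [603.2, -284.5, 43.0]
tool_rot: [3.14, -0.004, -3.107]
ft_force: [-0.2, 0.2, 0.8]
gripper_width: 59.3
finger_force: 0.0
t: 8.85
eef_pos: [605.0, -287.0, 46.4]
tool_rot: [-3.139, 0.002, -3.108]
ft_force: [-0.3, -4.9, 2.7]
gripper_width: 19.2
finger_force: 2.4
t: 9.35
eef_pos: [605.0, -287.4, 46.4]
tool_rot: [-3.139, 0.002, -3.108]
ft_force: [0.3, -4.7, 4.6]
gripper_width: 11.3
finger_force: 60.0
```

```bash
python3 -m jog '[[[0,0,0,0,0,0.5,0],[0,0,0,0,0,1.5,0],[0,0,0,0,0,2.5,0],[0,0,0,0,0,3.2,0],[0,0,0,0,0,3.5,0]]]'; python3 -m jog '[[[0,0,0,0,0,0,0],[0,0,0,0,0,0,0],[0,0,0,0,0,0,0],[0,0,0,0,0,0,0],[0,0,0,0,0,0,0]]]'; python3 -c "
from h import *
snap('w5','wrist');snap('t5','top')"
```

```text
t: 9.85
eef_pos: [605.1, -284.7, 152.5]
tool_rot: [3.141, 0.002, -3.106]
ft_force: [0.3, -0.3, -4.6]
gripper_width: 11.8
finger_force: 60.0
t: 10.35
eef_pos: [604.1, -285.1, 149.3]
tool_rot: [3.141, -0.001, -3.107]
ft_force: [-0.5, 0.2, -5.0]
gripper_width: 11.5
finger_force: 60.0
[ 604.1 -285.1  149.3]
[ 604.2 -285.2  149.5]
```

View pics/w5.png

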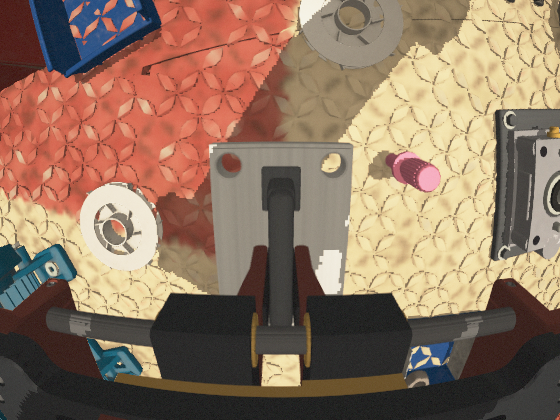

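Cover held. The rear screw holes are at (229,162) and (331,162), the rear plate edge is at row 143 (columns 211–351), and it hangs level.

```bash
python3 - <<'E'
from h import *
T=np.load('pics/w5.npy');z=T[2,3]-46.4+19
a,b=won(T,(229,162),z),won(T,(331.5,162),z);e=won(T,(211.5,143.5),z),won(T,(351,143.5),z)
yaw=np.arctan2(T[1,0],T[0,0])+np.pi;u=np.array([np.cos(yaw),np.sin(yaw),0])
print(np.linalg.norm(b-a),np.linalg.norm(e[1]-e[0]),np.degrees(yaw))
dm=b-a;print('plate yaw',np.degrees(np.arctan2(-dm[0],dm[1])))
v=np.array([-u[1],u[0],0])
for p,off in (((a+b)/2,48.4),((e[0]+e[1])/2,60)):
    c=p+off*u;print('cover-tcp along u,v',np.dot(c-T[:3,3],u),np.dot(c-T[:3,3],v))
E
```

```text
58.23317710834514 78.94774853242161 1.9758472477843387
plate yaw 1.9780012069218826
cover-tcp along u,v -5.110931184582033 -0.8541027183149638
cover-tcp along u,v -4.369879957158145 -0.27365860243740525
```

```bash
python3 -m jog '[[[0,0,0.2,0,0.8,0,0],[0,0,0.5,-0.1,2.1,0,0],[0,0,0.8,-0.3,3.4,0,0],[0,0,1.2,-0.5,4.7,0,0],[0,0,1.63,-0.7,6,0,0]]]'; python3 -m jog '[[[0,0,0,-0.1,1.3,0,0],[0,0,0,-0.2,2.5,0,0],[0,0,0,-0.22,3.4,0,0],[0,0,0,-0.22,3.92,0,0],[0,0,0,-0.22,3.92,0,0]]]'; python3 -m jog '[[[0,0,0,0,0,-0.3,0],[0,0,0,0,0,-0.6,0],[0,0,0,0,0,-0.8,0],[0,0,0,0,0,-0.9,0],[0,0,0,0,0,-0.9,0]]]'
```

```text
t: 10.95
eef_pos: [583.2, -103.9, 150.2]
tool_rot: [-3.142, 0.0, -2.964]
ft_force: [0.6, -0.6, -4.6]
gripper_width: 11.4
finger_force: 60.0
t: 11.45
eef_pos: [577.0, 15.0, 150.2]
tool_rot: [3.141, 0.0, -2.961]
ft_force: [0.8, 0.2, -4.2]
gripper_width: 11.2
finger_force: 60.0
t: 11.95
eef_pos: [576.5, 11.6, 122.4]
tool_rot: [-3.141, -0.001, -2.966]
ft_force: [-0.4, -0.9, -5.0]
gripper_width: 12.0
finger_force: 60.0
```

```bash
python3 -m jog '[[[0,0,0,0,0,-0.15,0],[0,0,0,0,0,-0.3,0],[0,0,0,0,0,-0.4,0],[0,0,0,0,0,-0.45,0],[0,0,0,0,0,-0.5,0]]]'
```

```text
t: 12.45
eef_pos: [576.9, 12.4, 108.1]
tool_rot: [3.142, -0.0, -2.965]
ft_force: [0.3, -0.8, -4.1]
gripper_width: 11.6
finger_force: 60.0
```

```bash
python3 -m jog '[[[0,0,0,0,0,-0.05,0],[0,0,0,0,0,-0.1,0],[0,0,0,0,0,-0.15,0],[0,0,0,0,0,-0.15,0],[0,0,0,0,0,-0.15,0]]]'
```

```text
t: 12.95
eef_pos: [577.0, 12.4, 103.9]
tool_rot: [3.142, 0.0, -2.965]
ft_force: [-0.9, 0.1, -2.7]
gripper_width: 11.7
finger_force: 60.0
```

```bash
python3 -m jog '[[[0,0,0,0,0,-0.05,0],[0,0,0,0,0,-0.1,0],[0,0,0,0,0,-0.12,0],[0,0,0,0,0,-0.15,0],[0,0,0,0,0,-0.15,0]]]'
```

```text
t: 13.45
eef_pos: [577.1, 12.4, 99.5]
tool_rot: [3.141, 0.001, -2.965]
ft_force: [-2.2, -0.7, 4.4]
gripper_width: 11.5
finger_force: 60.0
```

```bash
python3 -m jog '[[[0,0,0,0,0,-0.05,0],[0,0,0,0,0,-0.08,0],[0,0,0,0,0,-0.1,0],[0,0,0,0,0,-0.1,0],[0,0,0,0,0,-0.1,0]]]'
```

```text
t: 13.95
eef_pos: [577.0, 12.5, 98.3]
tool_rot: [3.141, 0.001, -2.965]
ft_force: [-9.5, 0.5, 21.4]
gripper_width: 11.4
finger_force: 60.0
```

```bash
python3 -m jog '[[[0,0,0,-0.02,0,-0.02,0],[0,0,0,-0.03,0,-0.03,0],[0,0,0,-0.03,0,-0.03,0],[0,0,0,-0.03,0,-0.03,0],[0,0,0,-0.03,0,-0.03,0]]]'; python3 -c "
from h import *
snap('w6','wrist');snap('s6','scene')
a=cv2.imread('pics/w6.png');b=cv2.imread('pics/s6.png')
f=lambda i,x,y,w,h,k:cv2.resize(i[y:y+h,x:x+w],None,fx=k,fy=k,interpolation=cv2.INTER_CUBIC)
cv2.imwrite('pics/z6.png',np.hstack([f(a,190,110,230,240,1.65),f(b,230,140,132,132,3)]))"
```

```text
t: 14.45
eef_pos: [577.0, 12.5, 98.3]
tool_rot: [3.141, 0.003, -2.965]
ft_force: [-9.3, 1.2, 27.1]
gripper_width: 11.7
finger_force: 60.0
[577.   12.5  98.3]
[577.   12.5  98.3]
```

View pics/z6.png

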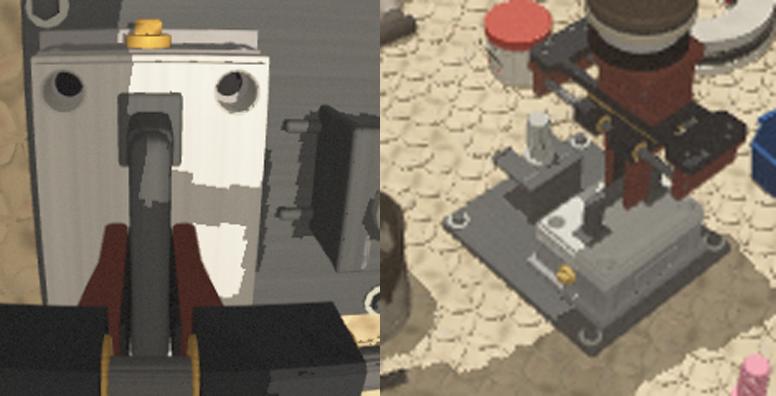

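The cover sits aligned on the housing with no gap visible. TCP z is 98.3 against 98.4 expected for flush, with 27 N of push, and the pin hangs upright in the bracket at right (540,130). Handing in.

```bash
python3 -c "
from station import r
print(r.observe()['ft_force'],r.sign_off())"
```

```text
the job is handed in; nothing more can be done
[-9.67670906  0.66715342 27.81093135] None
```

I handed the job in with the pin hanging in the notched bracket and the cover over both dowels, held flush with about 28 N of downward force; `sign_off()` returned no verdict.

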